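# Gauge the bore of a steerer tube and present the gauge tip

## Task

Lift the depth gauge off its wooden cradle by its flat orange handle and slide its rod down the bore of the slanted steel tube in the bench clamp until the square brass collar stops on the tube's rim. Then draw it fully out and hold it level, with its tip about 10 cm above the round white light pad, and finish there still gripping it, motionless. Leave the lube bottle, the grease jar and the wrench alone.

Things in the scene. Friction and masses are not known exactly. Their poses are not given: they have to be found in the camera images.
- gauge: depth gauge, 0.08-0.15 kg, mass centre 50 mm ahead of its origin; starts level in the cradle, z up. Origin: centre of the flat orange handle, 50 mm along x, 44 along z, 12 thick along y (pinch it across y, at any slant). x runs from handle to tip: 12 mm neck, square brass collar 34 x 34 mm (x 38 to 46 mm), aluminium rod 15 mm thick (x 46 to 146 mm), its last 8 mm tapering to 6 mm
- gauge_stop (a point): centre of the collar's tip-side face, 46 mm along gauge x; axes as the gauge
- gauge_tip (a point): end of the gauge rod, 146 mm along gauge x; axes as the gauge
- cradle: fixed wooden cradle, base 115 (x) x 60 (y) x 10 mm, origin at the centre of its underside; the gauge lies along cradle x, its axis 75 mm above the bench. One post under the collar (43 mm towards -x, side lips 68 mm high), one under the rod (40 mm towards +x, side lips 77 mm high). The handle overhangs the -x end, free all round. The gauge lifts straight up and out
- clamp: fixed bench clamp, base 130 (x) x 100 (y) x 20 mm, origin at the centre of its underside. It holds the steel tube, which leans 25 degrees (0.436 rad) from upright towards clamp -x, between two blue jaws with a yellow star knob on the -y side
- tube_mouth (a point): centre of the open upper rim of the steel tube (outside diameter 30 mm, bore 22 mm, clear for at least 115 mm), about 138 mm above the bench. Its z axis is the tube's axis, pointing out of the mouth; its y axis is clamp y (level); x completes the frame
- pad: fixed round light pad lying on the bench, white face 120 mm in diameter, 8 mm high, a small black dot in the middle; origin at the centre of its underside
- table: the bench, white top at z = 0
- lube: bystander: red bottle standing upright, 48 mm in diameter, 130 mm high; origin at the centre of its underside
- grease: bystander: green jar standing upright, 64 mm in diameter, 60 mm high; origin at the centre of its underside
- wrench: bystander: steel wrench lying flat along its x axis, 160 mm long; origin near the middle of its underside
There are look-alikes about, which are no part of the job. What is shaped like the pad but purple is not meant. Of the things that look like the clamp, the smaller one is meant.

How it is judged:
On the way, in this order (a step that is already met when the one before it is completed fails the run):
1. the gauge is lifted clear of the cradle, held in the fingers (height (world z) of gauge above 0.1 m and contact force between gauge and cradle below 0.1 N and contact force between the fingers and gauge above 1 N), for 0.2 s.
2. the rod is fully in the tube and the collar stops on the rim (distance between gauge_stop and tube_mouth below 0.007 m and z of gauge_stop in the frame of tube_mouth below 0.003 m and angle between the x axis of gauge and the z axis of tube_mouth, either way round below 0.1 rad and contact force between gauge and clamp above 0.5 N), for 0.1 s.
3. the rod is drawn fully out of the tube, still in the fingers (z of gauge_tip in the frame of tube_mouth above 0.005 m and contact force between the fingers and gauge above 1 N), for 0.1 s.
At the end, for the whole second after the job is handed in: The gauge is held still in the fingers and touches nothing else (cradle, clamp, pad, bench, bystanders); its rod is level within 10 degrees; its tip is over the white face of the pad (within 60 mm of the centre), 50 to 150 mm above it (contact force between the fingers and gauge above 1 N and contact force between gauge and cradle below 0.1 N and contact force between gauge and clamp below 0.1 N and contact force between gauge and pad below 0.1 N and contact force between gauge and table below 0.1 N and contact force between gauge and lube below 0.1 N and contact force between gauge and grease below 0.1 N and contact force between gauge and wrench below 0.1 N and angle between gauge's own x axis and vertical between 1.39 and 1.75 rad and horizontal distance between gauge_tip and pad below 0.06 m and height (world z) of gauge_tip between 0.058 and 0.158 m and linear speed of gauge below 0.02 m/s and angular speed of gauge below 0.15 rad/s); the arm keeps its last pose, push and grip.
It fails at once if the lube bottle, grease jar or wrench is moved by more than 30 mm or a container is tipped over (distance of any of lube, grease, wrench from where it was at the start of the episode above 0.03 m or angle between any of lube, grease's own z axis and vertical above 0.5 rad).
It also fails if it takes over 58 s, if anything falls off the work surface, if the arm or the gripper's body presses on something with over 40 N, if the wrist force passes 120 N, or if a joint passes its speed limit or range.

## Robot

A 7-joint arm with a two-finger parallel gripper is mounted at the origin on the work surface. World frame = base frame: x ahead of the robot, y to its left, z up, the work surface at z = 0. Lengths are in m, angles in rad, forces in N, time in s.
With the tool pointing down it reaches from about 0.4 to 0.875 m from the base axis. Payload 19.3 kg.
Tool frame: the origin (TCP) lies at the very end of the fingers, on their centre line; the grasp point (between the pads) lies 19 mm behind it; z points along the fingers, y is the line along which they close (so a half turn about z gives the same grasp; the last joint's range is limited). The gripper opens to 85 mm and grips with 20 to 120 N. Pads are 22 mm wide; open, the fingers measure 114 mm over their backs; the gripper's body (76 mm by 85 mm) begins 54 mm behind the grasp point. The pads swing forward as they close: fully open they stand 13 mm farther back than shut.
Start: joints at [-1.375, 0.521, -0.036, 1.599, 0.021, 1.021, -0.113], TCP at [0.164, 0.603, 0.231] pointing down, gripper open.
Joint ranges: [-2.91, 2.91], [-0.3, 2.13], [-1.5, 1.42], [0.17, 2.43], [-1.26, 4.41], [0.16, 1.93], [-2.52, 2.52]. Speed limits (rad/s): [1.89, 1.89, 2.39, 2.39, 3.01, 3.01, 3.01].

## Interface

Orientations are given as [roll, pitch, yaw] about the fixed x, y, z axes, in that order (R = Rz(yaw) Ry(pitch) Rx(roll)).
In Python, from workcell import bot gives the robot as it stands.
- The arm moves only by the tool carry_out, never from a script. Its argument "rows" is a list that holds one entry, the list of rows, each a list of 4 numbers: the shift along the tool's x, y, z in m, then the turn about the tool's z in degrees. In form: [[[x, y, z, twist], ...]]. A call has 1 to 12 rows; each row is the pose to reach, as a shift and turn from the pose commanded when the call began, along the tool's axes at that moment; what a row does not reach only later rows make up. A row lasts 1/12 s, in which the tool goes at most 41.7 mm and 7.16 degrees, less where a joint would pass 70% of its speed; a pose out of reach is approached as far as the arm can. A call with a gripper value outside its range is refused whole. "grip" is the finger opening in m, from 0 to 0.0854, set as the call begins (left out, the last holds). The fingers move at their own pace and stop on an object; "grip_force" is the grip in N (left out, the last holds). Time passes only in rows, so rows that repeat a pose let the fingers close. It gives the time, the measured TCP pose, the force, the opening and the grip force at its end, in the units of the state.
- bot.observe(): the state, without advancing time (a new reading comes with each control period).
- bot.grab_frame(name): name is "side" or "top" or "wrist"; returns a dict with "pixels" (480x640x3 uint8, red, green, blue), "K" (3x3 intrinsics, pixels), "pose" (4x4, takes a point from camera to world coordinates). Camera axes: x right, y down, z forward; pixel columns grow to the right and rows downward; lengths in m; the calibration is good to about 2 mm. A picture is of the moment at which its call begins. There is no depth.
- bot.job_done(): hands the job in; it is judged then, once.
Trained networks look in a picture, given as the dict that the camera call returned (one of the last four; its "shot" number tells which), for a name from the list of things; names that differ only in an ending like _2 or _b are one class to them, and where a whole thing is asked for, a point or a joint stands for the part that bears it (a point fixed in the world has none). Each returns a list of dicts, best first, with "conf" (0 to 1); they miss things now and then, are a little off and sometimes report something else, mostly with a low value. They report only what shows in the picture. A call takes as long as a camera call. They do not tell look-alikes from the thing itself.
- bot.look_for(picture, label): "position" ([column, row] in pixels, amid what is visible of it).
- bot.regions_of(picture, label): "region" (480x640 bool, what is visible of it) and "position" ([column, row] in pixels, amid what is visible of it).
- bot.spot_point(picture, label): "position" ([column, row] in pixels: a listed point, or the origin of a listed thing).
The state is a dict: "clock": time; "qpos": joint angles; "qd": joint speeds; "joint_efforts": joint torques, N m; "position": TCP position; "tool_rot": TCP orientation; "force": force on the tool from outside, world axes, zero at the start; "moment": the same for the moment, N m; "grip_width": finger opening in m; "finger_force": force on a finger pad.
Only numpy, scipy, OpenCV 4.12 (cv2) and the standard library are available. Lean on these libraries where they do the work, as an engineer would, in place of code of your own. Each camera call takes 0.05 s, during which the arm holds its last target. There are 200 camera calls.

## Working session

There is one attempt and no reset: what is moved stays moved. The work goes in short steps, Python scripts to look and compute and a tool call to move; the robot and the scene stay as the last step left them, time stands still between calls to the robot, and variables do not carry over. Pictures are saved under pics/ and viewed, at most 10 in all, crops included, and the job is handed in when it is done.

Besides the shell and the picture viewer there is one more tool, called after ">>>" by a JSON object that holds its "op" and its "data", one argument or row to a line. carry_out: Moves the arm, as the interface text tells. Its arguments: {"type":"object","properties":{"rows":{"type":"array","items":{"type":"array","items":{"type":"array","items":{"type":"number"}}}},"grip":{"type":"number"},"grip_force":{"type":"number"}},"required":["rows"]}

```bash
mkdir -p pics; ls
cat > h.py <<'E'
import numpy as np, cv2
from scipy.spatial.transform import Rotation as R
from workcell import bot
def save(p,n): cv2.imwrite('pics/'+n+'.png',p['pixels'][:,:,::-1])
def ray(p,uv):
    d=p['pose'][:3,:3]@np.linalg.solve(p['K'],[uv[0],uv[1],1.]); return p['pose'][:3,3],d/np.linalg.norm(d)
def at_z(p,uv,z):
    o,d=ray(p,uv); return o+d*(z-o[2])/d[2]
def proj(p,X):
    T=np.linalg.inv(p['pose']); c=T[:3,:3]@np.asarray(X)+T[:3,3]; c=p['K']@c; return c[:2]/c[2]
def tri(rays):
    A=sum(np.eye(3)-np.outer(d,d) for o,d in rays); b=sum((np.eye(3)-np.outer(d,d))@o for o,d in rays)
    return np.linalg.solve(A,b)
E
python3 - <<'E'
from h import *
np.set_printoptions(precision=3,suppress=True)
s=bot.observe(); print(s)
zs=dict(gauge=.075,gauge_stop=.075,gauge_tip=.075,cradle=0,clamp=0,tube_mouth=.138,pad=0,lube=0,grease=0,wrench=0)
for c in ('side','top'):
    p=bot.grab_frame(c); save(p,c); print(c,p['pose'][:3,3])
    for k,z in zs.items():
        for r in bot.spot_point(p,k)[:4]: print(k,np.round(r['position'],1),round(r['conf'],2),at_z(p,r['position'],z))
E
```

```text
pics
{'clock': 0.0, 'qpos': array([-1.375,  0.522, -0.036,  1.6  ,  0.021,  1.021, -0.113]), 'qd': array([ 0.   , -0.001,  0.   ,  0.   ,  0.001, -0.001, -0.001]), 'joint_efforts': array([  0.001, -92.71 ,   1.98 , -36.993,   0.018,   0.008,   0.   ]), 'position': array([0.164, 0.603, 0.231]), 'tool_rot': array([-3.14 ,  0.   ,  2.876]), 'force': array([-0.44 , -0.014, -0.687]), 'moment': array([-0.01 ,  0.033, -0.002]), 'finger_force': 0.0, 'grip_width': 0.08516158627873}
side [ 0.452 -1.066  1.007]
gauge_stop [292.4 193.2] 0.64 [0.54  0.242 0.075]
gauge_tip [330.  195.7] 0.95 [0.656 0.216 0.075]
cradle [303.2 214. ] 0.95 [0.573 0.228 0.   ]
clamp [327.5 260.6] 0.8 [0.621 0.002 0.   ]
clamp [309.  174.7] 0.63 [0.616 0.454 0.   ]
tube_mouth [306.1 127.3] 0.7 [0.615 0.548 0.138]
tube_mouth [319.2 227.3] 0.65 [ 0.593 -0.012  0.138]
pad [323.6 334.6] 0.63 [ 0.576 -0.265  0.   ]
pad [330.7 420.6] 0.63 [ 0.561 -0.497  0.   ]
pad [258.1 294. ] 0.61 [ 0.418 -0.11   0.   ]
lube [378.4 232.3] 0.6 [0.795 0.113 0.   ]
grease [400.5 301.7] 0.74 [ 0.793 -0.177  0.   ]
wrench [235.7 250. ] 0.76 [0.357 0.076 0.   ]
top [ 0.478 -0.017  1.537]
gauge [206.5 273.1] 0.67 [0.496 0.242 0.075]
gauge_stop [207.2 250.7] 0.77 [0.552 0.241 0.075]
gauge_tip [212.9 212.7] 0.62 [0.649 0.226 0.075]
cradle [213.4 236. ] 0.58 [0.595 0.237 0.   ]
clamp [305.1 224.3] 0.6 [ 0.623 -0.006  0.   ]
clamp [132.1 227.1] 0.57 [0.621 0.453 0.   ]
tube_mouth [308.4 227.6] 0.91 [ 0.602 -0.015  0.138]
tube_mouth [100.5 231.8] 0.64 [0.598 0.486 0.138]
pad [405.7 237.9] 0.63 [ 0.584 -0.273  0.   ]
pad [486.4 245.5] 0.63 [ 0.561 -0.488  0.   ]
pad [342.2 300.7] 0.58 [ 0.42  -0.102  0.   ]
lube [258.4 161.7] 0.71 [0.793 0.117 0.   ]
lube [402.3 236.9] 0.47 [ 0.587 -0.264  0.   ]
grease [367.  160.9] 0.76 [ 0.792 -0.174  0.   ]
wrench [273.6 323.5] 0.9 [0.363 0.079 0.   ]
```

Run:
```python
import cv2,numpy as np
a=cv2.imread('pics/side.png')[80:480,160:480]; b=cv2.imread('pics/top.png')[110:370,60:540]
a=cv2.resize(a,(480,600)); cv2.imwrite('pics/side_c.png',a)
cv2.imwrite('pics/top_c.png',cv2.resize(b,(800,433),interpolation=cv2.INTER_CUBIC))
```

```text
(no output)
```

View pics/side_c.png

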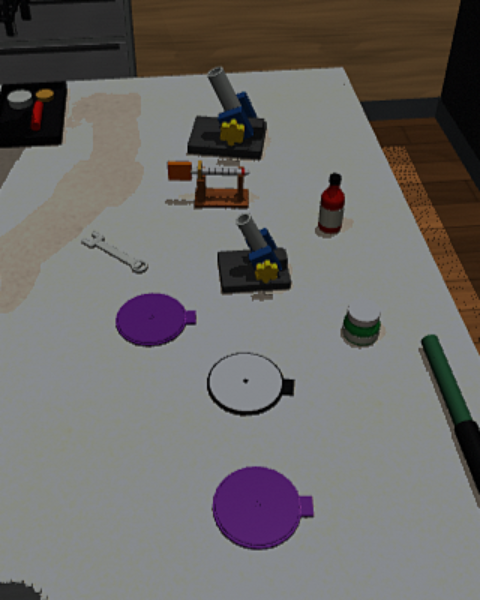

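View pics/top_c.png

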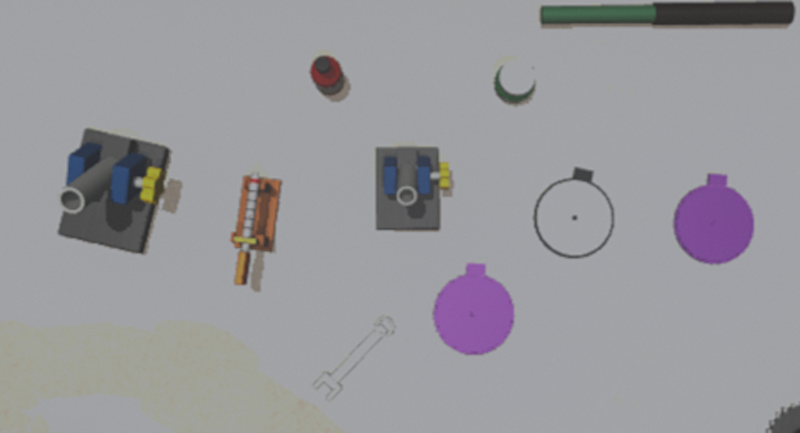

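The smaller clamp at top pixel (305,224) is the one meant; the clamp at (132,227) is larger. The white pad is at top pixel (405,240), and the discs at (342,301) and (486,246) are purple. I'll confirm both in a crop and refine the gauge pose.

```bash
cat >> h.py <<'E'
def go(target,yaw=None):
    "shift in tool axes and twist (deg) from measured pose to the target TCP"
    s=bot.observe(); r=R.from_euler('xyz',s['tool_rot']); d=r.inv().apply(np.array(target)-s['position'])
    tw=0 if yaw is None else -np.degrees((yaw-s['tool_rot'][2]+np.pi/2)%np.pi-np.pi/2)
    return np.round(d*1000,1),round(tw,2)
def find(p,k,n=1): return [np.array(r['position']) for r in bot.spot_point(p,k)[:n]]
E
python3 - <<'E'
from h import *
np.set_printoptions(precision=4,suppress=True)
P={c:bot.grab_frame(c) for c in ('side','top')}
for k in ('gauge','gauge_stop','gauge_tip','tube_mouth','pad','clamp'):
    a=bot.spot_point(P['side'],k);b=bot.spot_point(P['top'],k)
    best=None
    for x in a:
        for y in b:
            r=[ray(P['side'],x['position']),ray(P['top'],y['position'])]; X=tri(r)
            e=[np.linalg.norm(np.cross(X-o,d)) for o,d in r]
            if max(e)<.012: print(k,X,np.round(e,4),round(x['conf'],2),round(y['conf'],2))
# orange handle in both pics by colour
for c in P:
    hsv=cv2.cvtColor(P[c]['pixels'],cv2.COLOR_RGB2HSV); m=(cv2.inRange(hsv,(5,150,90),(18,255,255))>0)
    n,l,st,ce=cv2.connectedComponentsWithStats(m.astype(np.uint8))
    for i in range(1,n):
        if st[i,4]>25: print(c,st[i],ce[i],at_z(P[c],ce[i],.09))
print(go((.497,.242,.29),2.99))
i=P['top']['pixels'][190:270,90:440,::-1]; cv2.imwrite('pics/crop.png',cv2.resize(i,(800,183),interpolation=cv2.INTER_CUBIC))
E
```

```text
gauge [0.4981 0.2402 0.0839] [0.0004 0.0004] 0.64 0.89
gauge [ 0.8045  0.1134 -0.0062] [0.0083 0.0083] 0.18 0.55
gauge [ 0.74   -0.1479  0.2194] [0.007 0.007] 0.18 0.4
gauge_stop [0.5438 0.2406 0.071 ] [0.0043 0.0043] 0.7 0.72
gauge_tip [0.6512 0.2277 0.0676] [0.0005 0.0005] 0.82 0.74
tube_mouth [ 0.5653 -0.0092  0.4385] [0.0111 0.0111] 0.95 0.82
tube_mouth [0.5972 0.4706 0.1794] [0.0035 0.0035] 0.95 0.76
tube_mouth [ 0.5985 -0.0075  0.1431] [0.0044 0.0044] 0.73 0.82
pad [ 0.4253 -0.1128  0.0016] [0.0008 0.0008] 0.73 0.81
pad [ 0.5623 -0.492  -0.0067] [0.0005 0.0005] 0.66 0.86
pad [ 0.6013 -0.3243 -0.3026] [0.0072 0.0072] 0.66 0.71
pad [ 0.5492 -0.427   0.2039] [0.0021 0.0021] 0.65 0.86
pad [ 0.5783 -0.2721  0.0094] [0.0081 0.0081] 0.65 0.71
clamp [ 0.6224  0.4732 -0.0149] [0.0018 0.0018] 0.78 0.9
clamp [ 0.6212 -0.0046  0.0054] [0.0007 0.0007] 0.61 0.63
side [415 178  26  25 267] [427.5506 190.2809] [0.9597 0.1931 0.09  ]
side [272 188  16   2  31] [279.2581 188.5161] [0.5    0.2502 0.09  ]
side [427 203  36  46 577] [444.7331 225.8977] [0.9587 0.016  0.09  ]
side [298 206  20   6  
[... 504 characters left out ...]
300] [478.9433 296.41  ] [ 0.9577 -0.2588  0.09  ]
side [477 308  26  23 319] [489.5361 318.8119] [ 0.9568 -0.3303  0.09  ]
side [487 331  29  26 439] [501.0911 343.3349] [ 0.9559 -0.4017  0.09  ]
side [501 357  29  27 448] [514.2656 370.2188] [ 0.9559 -0.473   0.09  ]
side [513 384  32  32 564] [528.3723 399.9397] [ 0.9551 -0.5442  0.09  ]
side [527 416  35  35 590] [543.9576 431.8915] [ 0.9551 -0.6133  0.09  ]
side [544 450  33  30 576] [559.934  465.2205] [ 0.9546 -0.6781  0.09  ]
top [    0     0   640   141 29514] [305.4761  45.8449] [ 1.0737 -0.0128  0.09  ]
top [ 617  360   23  120 2051] [629.7903 427.1741] [ 0.1057 -0.7984  0.09  ]
(array([-416. , -260.9,  -58.7]), np.float64(-6.54))
```

View pics/crop.png

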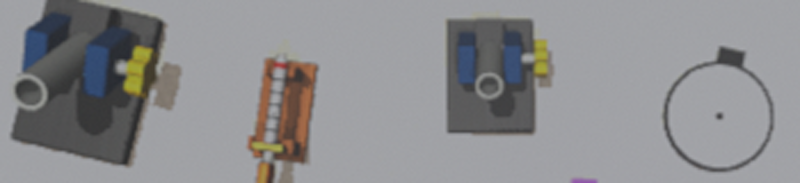

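The crop confirms it: the small clamp with its rim at crop (488,86), and the white pad with the dot at (720,116). Next I'll move above the handle.

>>> {"op": "carry_out", "data": {
  "rows": [
    [[-0.035,-0.022,-0.005,-0.8],[-0.07,-0.044,-0.01,-1.6],[-0.105,-0.066,-0.015,-2.5],[-0.14,-0.088,-0.02,-3.3],[-0.175,-0.11,-0.025,-4.2],[-0.21,-0.132,-0.03,-5],[-0.245,-0.154,-0.035,-6],[-0.28,-0.176,-0.04,-7],[-0.315,-0.198,-0.045,-8],[-0.35,-0.22,-0.05,-9],[-0.385,-0.24,-0.055,-10],[-0.416,-0.261,-0.059,-10]]
  ],
  "grip": 0.085,
  "grip_force": 20
}}

```text
clock: 2.8
position: [0.4986, 0.24, 0.2909]
tool_rot: [3.141, 0.001, 3.051]
force: [0.5, 0.6, -0.5]
grip_width: 0.0852
finger_force: 0.0
```

Run:
```python
from h import *
np.set_printoptions(precision=4,suppress=True)
s=bot.observe(); print(s['position'],s['tool_rot'],s['qpos'])
p=bot.grab_frame('wrist'); save(p,'w1'); print(p['pose'])
for k in ('gauge','gauge_stop','gauge_tip'):
    for r in bot.spot_point(p,k)[:2]: print(k,r['position'],round(r['conf'],2),at_z(p,r['position'],.075))
```

```text
[0.4986 0.24   0.2909] [3.1412 0.0008 3.051 ] [-0.6124  0.3465  0.0749  1.7227 -0.0288  1.0727  0.9519]
[[ 0.09    0.9401  0.3288  0.4135]
 [ 0.9959 -0.0851 -0.0292  0.2476]
 [ 0.0005  0.3301 -0.9439  0.4338]
 [ 0.      0.      0.      1.    ]]
gauge [327.7, 206.8] 0.57 [0.5042 0.2464 0.075 ]
gauge_stop [325.3, 255.1] 0.56 [0.5481 0.2406 0.075 ]
gauge_tip [319.3, 346.7] 0.83 [0.6416 0.2267 0.075 ]
```

View pics/w1.png

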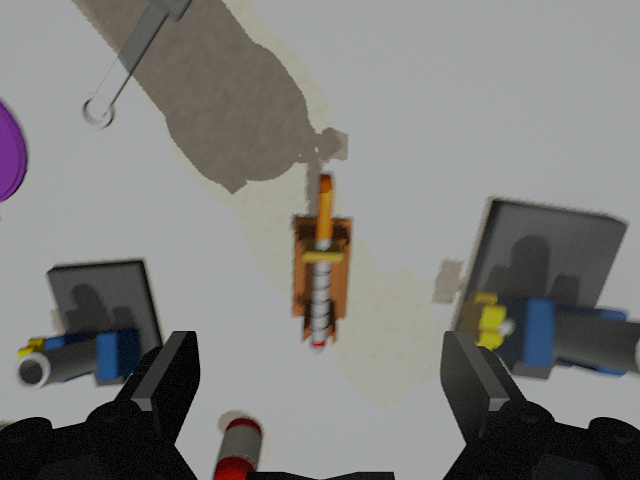

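The wrist view shows the handle strip from (326,177) to (323,240), the collar at (323,255) and the tip at (318,347). Handle pose from the colour mask next.

Run:
```python
from h import *
np.set_printoptions(precision=4,suppress=True)
p=bot.grab_frame('wrist')
hsv=cv2.cvtColor(p['pixels'],cv2.COLOR_RGB2HSV); m=cv2.inRange(hsv,(8,180,130),(20,255,255)); m[:,:280]=0;m[:,370:]=0;m[:150]=0;m[246:]=0
ys,xs=np.nonzero(m); print(len(xs),ys.min(),ys.max())
for y in range(ys.min(),ys.max()+1,8):
    x=xs[ys==y]
    if len(x): print(y,x.min(),x.max(),at_z(p,(x.mean(),y),.097))
for y in range(265,345,12):
    r=p['pixels'][y,300:345].astype(int); w=np.nonzero((r.max(1)-r.min(1)<40)&(r.mean(1)>90))[0]+300
    if len(w): print(y,w.min(),w.max(),at_z(p,((w.min()+w.max())/2,y),.08))
```

```text
684 181 245
181 323 332 [0.4763 0.2493 0.097 ]
189 323 333 [0.4827 0.2492 0.097 ]
197 321 333 [0.489  0.2468 0.097 ]
205 320 333 [0.4955 0.2464 0.097 ]
213 320 332 [0.5021 0.2458 0.097 ]
221 320 352 [0.5089 0.2468 0.097 ]
229 319 352 [0.5156 0.2454 0.097 ]
237 319 331 [0.5224 0.2432 0.097 ]
245 297 350 [0.5291 0.2403 0.097 ]
265 317 331 [0.5538 0.2397 0.08  ]
277 316 330 [0.5652 0.2378 0.08  ]
289 315 329 [0.5769 0.2359 0.08  ]
301 321 322 [0.5888 0.2343 0.08  ]
313 315 327 [0.601  0.2327 0.08  ]
325 300 344 [0.6135 0.2325 0.08  ]
337 300 344 [0.6263 0.2313 0.08  ]
```

Run:
```python
from h import *
print(go((.5005,.2458,.073),3.0))
```

```text
(array([ -3.6,   3.8, 217.2]), np.float64(2.88))
```

>>> {"op": "carry_out", "data": {
  "rows": [
    [[-0.003,0.003,0.035,2.9],[-0.004,0.004,0.07,2.9],[-0.004,0.004,0.105,2.9],[-0.004,0.004,0.14,2.9],[-0.004,0.004,0.17,2.9],[-0.004,0.004,0.195,2.9],[-0.004,0.004,0.21,2.9],[-0.004,0.004,0.217,2.9],[-0.004,0.004,0.217,2.9],[-0.004,0.004,0.217,2.9]]
  ]
}}

```text
clock: 3.88
position: [0.5012, 0.2463, 0.0738]
tool_rot: [3.141, 0.0, 3.001]
force: [0.5, -0.7, 0.8]
grip_width: 0.0852
finger_force: 0.0
```

>>> {"op": "carry_out", "data": {
  "rows": [
    [[0,0,0,0],[0,0,0,0],[0,0,0,0],[0,0,0,0],[0,0,0,0],[0,0,0,0],[0,0,0,0],[0,0,0,0]]
  ],
  "grip": 0.0,
  "grip_force": 20
}}

```text
clock: 4.55
position: [0.5014, 0.2455, 0.0734]
tool_rot: [3.142, 0.0, 3.0]
force: [-1.1, 0.2, 4.2]
grip_width: 0.0112
finger_force: 27.2
```

Gripped (opening 11 mm). Next: a straight lift and a look.

>>> {"op": "carry_out", "data": {
  "rows": [
    [[0,0,-0.01,0],[0,0,-0.025,0],[0,0,-0.045,0],[0,0,-0.07,0],[0,0,-0.1,0],[0,0,-0.13,0],[0,0,-0.155,0],[0,0,-0.17,0],[0,0,-0.17,0],[0,0,-0.17,0]]
  ]
}}

```text
clock: 5.38
position: [0.5014, 0.2456, 0.2441]
tool_rot: [3.141, 0.001, 3.0]
force: [0.3, -0.9, -1.0]
grip_width: 0.0114
finger_force: 26.6
```

```bash
cat >> h.py <<'E'
def slope():
    "gauge points from side+top views"
    P=[bot.grab_frame(c) for c in ('side','top')]
    for k in ('gauge','gauge_stop','gauge_tip'):
        u=[bot.spot_point(p,k) for p in P]; best=None
        for a in u[0][:3]:
            for b in u[1][:3]:
                r=[ray(P[0],a['position']),ray(P[1],b['position'])]; X=tri(r); e=np.linalg.norm(np.cross(X-r[0][0],r[0][1]))
                if best is None or e<best[1]: best=(X,e,a['conf'],b['conf'])
        if best: print(k,np.round(best[0],4),np.round(best[1:],3))
    return P
E
python3 - <<'E'
from h import *
print(bot.observe()['position'])
P=slope(); i=P[0]['pixels'][60:300,200:440,::-1]; cv2.imwrite('pics/lift.png',cv2.resize(i,(600,600),interpolation=cv2.INTER_CUBIC))
E
```

```text
[0.50141826 0.24559771 0.24410134]
gauge [ 0.5147 -0.1919  0.5038] [0.034 0.72  0.38 ]
gauge_stop [0.5498 0.2375 0.2446] [0.005 0.86  0.56 ]
gauge_tip [0.648  0.2226 0.2433] [0.   0.83 0.63]
```

View pics/lift.png

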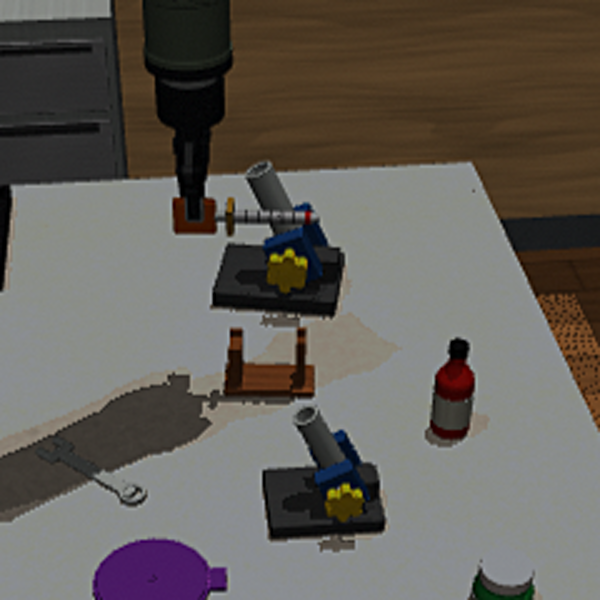

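The lift shows the gauge held level and clear: handle at (193,215), tip at (318,218). The tool can only twist about the vertical, so the gauge has to pivot in the fingers. I'll press the rear of the handle down on the tube's near rim, with the gauge pointing away from the clamp, to make the tip droop. The tip then finishes aligning inside the bore. First I turn it around beside the tube.

>>> {"op": "carry_out", "data": {
  "rows": [
    [[-0.008,-0.02,0,7.1],[-0.016,-0.04,0,14.2],[-0.025,-0.062,0,21.3],[-0.033,-0.083,0,28.4],[-0.041,-0.104,0,35.5],[-0.05,-0.125,0,42.6],[-0.058,-0.146,0,49.7],[-0.066,-0.167,0,56.8],[-0.075,-0.188,0,63.9],[-0.083,-0.208,0,71],[-0.091,-0.228,0,78.1],[-0.099,-0.245,0,85.2]]
  ]
}}

```text
clock: 6.78
position: [0.5648, -0.0125, 0.2432]
tool_rot: [-3.142, 0.0, 1.506]
force: [-0.0, 0.6, -1.6]
grip_width: 0.0115
finger_force: 26.6
```

>>> {"op": "carry_out", "data": {
  "rows": [
    [[0,0,0,7.1],[0,0,0,14.2],[0,0,0,21.3],[0,0,0,28.4],[0,0,0,35.5],[0,0,0,42.6],[0,0,0,49.7],[0,0,0,56.8],[0,0,0,63.9],[0,0,0,71],[0,0,0,78.1],[0,0,0,85.2]]
  ]
}}

```text
clock: 7.78
position: [0.5647, -0.0109, 0.2432]
tool_rot: [3.141, 0.0, 0.02]
force: [0.0, -0.3, -0.1]
grip_width: 0.0117
finger_force: 26.6
```

Run:
```python
from h import *
np.set_printoptions(precision=4,suppress=True)
s=bot.observe(); print(s['position'],s['tool_rot'],s['qpos'],s['clock'])
P={c:bot.grab_frame(c) for c in ('wrist','side','top')}
for k in ('tube_mouth','clamp','gauge_tip','gauge'):
    for c in P:
        for r in bot.spot_point(P[c],k)[:2]: print(k,c,np.round(r['position'],1),round(r['conf'],2),at_z(P[c],r['position'],dict(tube_mouth=.138,clamp=0).get(k,.245)))
save(P['wrist'],'w2')
```

```text
[ 0.5647 -0.0109  0.2432] [3.1415 0.0001 0.0197] [-0.6801  0.563   0.8841  1.7787 -0.4986  1.0407 -1.1615] 7.7833
tube_mouth wrist [305.9 182.9] 0.84 [ 0.6013 -0.0021  0.138 ]
tube_mouth side [318.2 228.1] 0.59 [ 0.5904 -0.0147  0.138 ]
tube_mouth side [381.6 231.8] 0.54 [ 0.7569 -0.0476  0.138 ]
clamp wrist [310.8 125.3] 0.77 [ 0.6252 -0.0019  0.    ]
clamp side [309.7 176. ] 0.64 [0.6173 0.4457 0.    ]
clamp side [325.2 261.7] 0.58 [ 0.6143 -0.0019  0.    ]
clamp top [132.7 225.7] 0.81 [0.625  0.4511 0.    ]
gauge_tip side [253.2 201.2] 0.59 [ 0.4231 -0.0212  0.245 ]
gauge wrist [321.2 335.2] 0.82 [ 0.5645 -0.0115  0.245 ]
gauge side [309.3 196.5] 0.87 [ 0.5659 -0.0156  0.245 ]
gauge side [306.  213.9] 0.22 [ 0.5502 -0.0868  0.245 ]
```

View pics/w2.png

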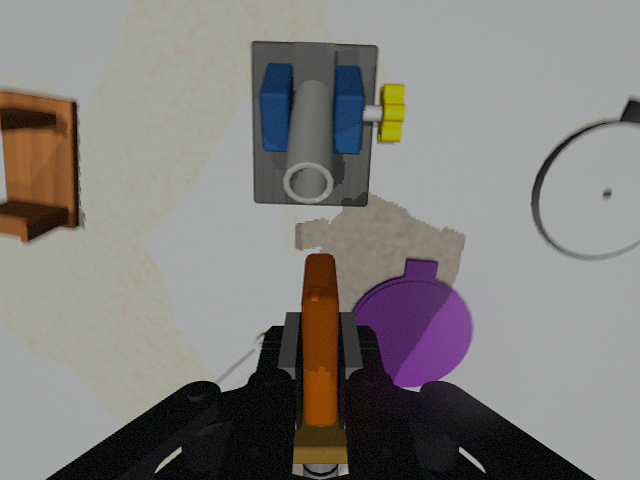

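The wrist view shows the small tube's rim at (308,183), straight ahead of the handle's rear end at (320,257). Next I press down along an arc about the near rim.

>>> {"op": "carry_out", "data": {
  "rows": [
    [[0.001,-0.004,0.03,1],[0.002,-0.007,0.06,1],[0.002,-0.007,0.083,1],[0.002,-0.007,0.089,1],[-0.001,-0.007,0.093,1],[-0.004,-0.007,0.095,1],[-0.007,-0.007,0.098,1],[-0.01,-0.007,0.1,1],[-0.012,-0.007,0.103,1],[-0.0145,-0.007,0.106,1],[-0.0145,-0.007,0.106,1]]
  ]
}}

```text
clock: 9.45
position: [0.5494, -0.0044, 0.137]
tool_rot: [-3.142, 0.001, 0.008]
force: [0.2, 0.4, -1.1]
grip_width: 0.0113
finger_force: 28.6
```

Run:
```python
from h import *
s=bot.observe(); print(s['position'],s['force'])
P=slope()
```

```text
[ 0.54944249 -0.00439301  0.13695493] [ 0.22599574  0.41311546 -1.09610155]
gauge_tip [ 0.4101 -0.0079  0.1089] [0.006 0.97  0.47 ]
```

It tipped about 12° and then slipped off the rear corner. I'll repeat with the contact further in.

>>> {"op": "carry_out", "data": {
  "rows": [
    [[0,0,-0.018,0],[0.016,0,-0.018,0],[0.016,0,-0.012,0],[0.013,0,-0.0095,0],[0.01,0,-0.007,0],[0.0075,0,-0.0045,0],[0.005,0,-0.002,0],[0.003,0,0.0015,0],[0.001,0,0.0045,0],[-0.0005,0,0.008,0],[-0.0015,0,0.0115,0],[-0.0015,0,0.0115,0]]
  ]
}}

```text
clock: 10.85
position: [0.5475, -0.0046, 0.1253]
tool_rot: [3.142, 0.001, 0.008]
force: [-1.4, -0.6, 4.0]
grip_width: 0.0116
finger_force: 35.7
```

Run:
```python
from h import *
s=bot.observe(); print(s['position'],s['force'])
P=slope()
i=P[0]['pixels'][130:300,200:400,::-1]; cv2.imwrite('pics/tilt.png',cv2.resize(i,(700,595),interpolation=cv2.INTER_CUBIC))
```

```text
[ 0.54747677 -0.00463645  0.12533526] [-1.37249894 -0.60908344  3.97628943]
```

View pics/tilt.png

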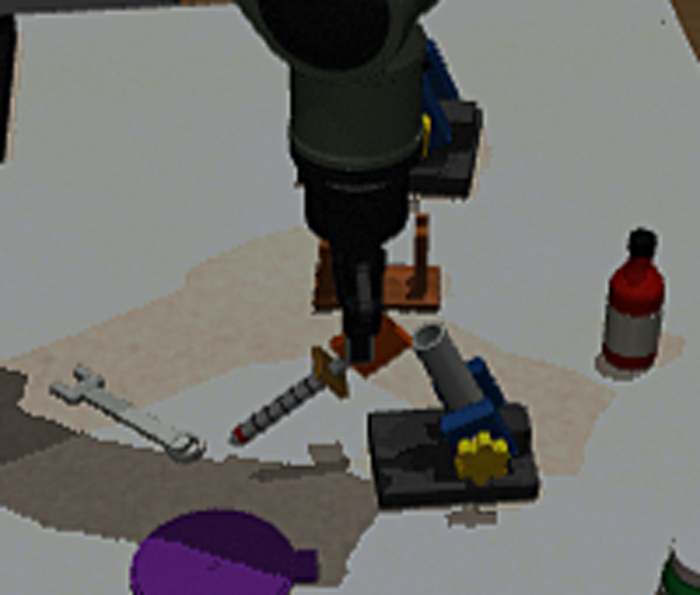

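The picture shows the gauge tipped well down: tip at (237,437), collar at (328,372), handle corner against the rim at (410,345). Next I work out the angle.

Run:
```python
from h import *
p=bot.grab_frame('side')
def at_y(uv,y):
    o,d=ray(p,uv); return o+d*(y-o[1])/d[1]
for uv in ((237,437),(328,372),(410,345),(430,335)):
    print(uv,np.round(at_y((uv[0]/3.5+200,uv[1]/3.5+130),-.0045),4))
for k in ('gauge_tip','gauge_stop'):
    print(k,[(np.round(at_y(r['position'],-.0045),4),round(r['conf'],2)) for r in bot.spot_point(p,k)[:2]])
```

```text
(237, 437) [ 0.4504 -0.0045  0.0444]
(328, 372) [ 0.5246 -0.0045  0.1062]
(410, 345) [ 0.5889 -0.0045  0.1281]
(430, 335) [ 0.6043 -0.0045  0.1368]
gauge_tip [(array([ 0.4524, -0.0045,  0.0357]), 0.76)]
gauge_stop [(array([ 0.5212, -0.0045,  0.1196]), 0.63)]
```

About 41°. One more press of about 10 mm.

>>> {"op": "carry_out", "data": {
  "rows": [
    [[0,0,0.003,0],[-0.0005,0,0.006,0],[-0.001,0,0.009,0],[-0.001,0,0.0115,0],[-0.001,0,0.0115,0]]
  ]
}}

```text
clock: 11.82
position: [0.5471, -0.0046, 0.1141]
tool_rot: [-3.142, 0.001, 0.008]
force: [-5.1, -0.7, 5.9]
grip_width: 0.0113
finger_force: 39.8
```

```bash
cat >> h.py <<'E'
def at_y(p,uv,y):
    o,d=ray(p,uv); return o+d*(y-o[1])/d[1]
def rod_side(p,y,tip_guess=None):
    for k in ('gauge','gauge_stop','gauge_tip'):
        print(k,[(np.round(r['position'],1),np.round(at_y(p,r['position'],y),4),round(r['conf'],2)) for r in bot.spot_point(p,k)[:2]])
E
python3 - <<'E'
from h import *
s=bot.observe(); print(s['position'],s['force'],s['clock'])
p=bot.grab_frame('side'); rod_side(p,-.0045)
i=p['pixels'][180:290,240:340,::-1]
hsv=cv2.cvtColor(p['pixels'],cv2.COLOR_RGB2HSV)
m=((hsv[...,0]<6)|(hsv[...,0]>172))&(hsv[...,1]>120)&(hsv[...,2]>60); m[:,:240]=0;m[:,300:]=0;m[:220]=0
ys,xs=np.nonzero(m); print('red',xs.mean(),ys.mean(),len(xs),at_y(p,(xs.mean(),ys.mean()),-.0045))
m=cv2.inRange(hsv,(18,110,60),(32,255,255))>0; m[:,:270]=0;m[:,315:]=0;m[:215]=0;m[250:]=0
ys,xs=np.nonzero(m); print('brass',xs.mean(),ys.mean(),len(xs),at_y(p,(xs.mean(),ys.mean()),-.0045))
E
```

```text
[ 0.54705363 -0.00458824  0.11410193] [-5.13231243 -0.70023789  5.89267396] 11.8167
gauge [(array([304.5, 228.4]), array([ 0.5543, -0.0045,  0.1316]), 0.74)]
gauge_stop [(array([292.9, 240.4]), array([ 0.5221, -0.0045,  0.0916]), 0.63), (array([399.6, 304.2]), array([ 0.8577, -0.0045, -0.2063]), 0.18)]
gauge_tip [(array([275.1, 261.6]), array([ 0.47  , -0.0045,  0.0167]), 0.83)]
red 278.8333333333333 255.66666666666666 6 [ 0.48135913 -0.0045      0.03843926]
brass 295.0882352941176 238.88235294117646 34 [ 0.52819087 -0.0045      0.09654483]
```

About 54°. Backing off upward and turning the tip round to face the tube.

>>> {"op": "carry_out", "data": {
  "rows": [
    [[-0.003,0,-0.01,0],[-0.008,0,-0.035,0],[-0.014,0,-0.07,0],[-0.02,0,-0.105,-4],[-0.026,0,-0.14,-11],[-0.032,0,-0.17,-18],[-0.038,0,-0.185,-25],[-0.044,0,-0.185,-32],[-0.047,0,-0.185,-39],[-0.047,0,-0.185,-46],[-0.047,0,-0.185,-53],[-0.047,0,-0.185,-60]]
  ]
}}

```text
clock: 13.02
position: [0.5003, -0.0048, 0.2999]
tool_rot: [3.141, -0.001, 1.061]
force: [0.1, -0.7, -1.0]
grip_width: 0.0119
finger_force: 38.7
```

>>> {"op": "carry_out", "data": {
  "rows": [
    [[0,0,0,-7],[0,0,0,-14],[0,0,0,-21],[0,0,0,-28],[0,0,0,-35],[0,0,0,-42],[0,0,0,-49],[0,0,0,-56],[0,0,0,-63],[0,0,0,-70],[0,0,0,-77],[0,0,0,-84]]
  ]
}}

```text
clock: 14.02
position: [0.5003, -0.005, 0.2998]
tool_rot: [3.141, 0.001, 2.527]
force: [-0.0, 0.1, -0.8]
grip_width: 0.0116
finger_force: 38.7
```

>>> {"op": "carry_out", "data": {
  "rows": [
    [[0,0,0,-7],[0,0,0,-14],[0,0,0,-21],[0,0,0,-28],[0,0,0,-35.5],[0,0,0,-35.5],[0,0,0,-35.5]]
  ]
}}

```text
clock: 14.6
position: [0.5004, -0.0051, 0.2997]
tool_rot: [-3.141, 0.0, 3.137]
force: [-0.1, 0.1, -0.8]
grip_width: 0.0115
finger_force: 38.7
```

Run:
```python
from h import *
np.set_printoptions(precision=4,suppress=True)
s=bot.observe(); print(s['position'],s['tool_rot'],s['clock'],s['qpos'],s['grip_width'])
p=bot.grab_frame('side'); rod_side(p,s['position'][1])
print([ (r['position'],at_y(p,r['position'],-.0045)) for r in bot.spot_point(p,'tube_mouth')[:3]])
P=slope()
w=bot.grab_frame('wrist')
for k,z in (('tube_mouth',.138),('gauge_tip',.18)): print(k,[(np.round(r['position']),at_z(w,r['position'],z),r['conf']) for r in bot.spot_point(w,k)[:2]])
i=p['pixels'][130:290,230:390,::-1]; cv2.imwrite('pics/pre.png',cv2.resize(i,(600,600),interpolation=cv2.INTER_CUBIC))
```

```text
[ 0.5004 -0.0051  0.2997] [-3.1415  0.0005  3.1372] 14.6 [-0.3546  0.2546  0.3035  1.8468 -0.0866  1.0525  1.5491] 0.011503857149296725
gauge [(array([273.5, 174.2]), array([ 0.4779, -0.0051,  0.3116]), 0.72), (array([398.8, 303.3]), array([ 0.8543, -0.0051, -0.2011]), 0.17)]
gauge_stop [(array([290.4, 184.8]), array([ 0.519 , -0.0051,  0.2771]), 0.77)]
gauge_tip [(array([316. , 208.4]), array([ 0.5849, -0.0051,  0.1976]), 0.57), (array([328.1, 261.4]), array([ 0.6222, -0.0051,  0.0033]), 0.51)]
[([318.7, 225.6], array([ 0.593 , -0.0045,  0.1382])), ([304.5, 130.0], array([ 0.5553, -0.0045,  0.4285]))]
gauge [ 0.5215 -0.1996  0.4371] [0.037 0.61  0.74 ]
tube_mouth []
gauge_tip [(array([325.,  33.]), array([ 0.3826, -0.002 ,  0.18  ]), 0.61)]
```

View pics/pre.png

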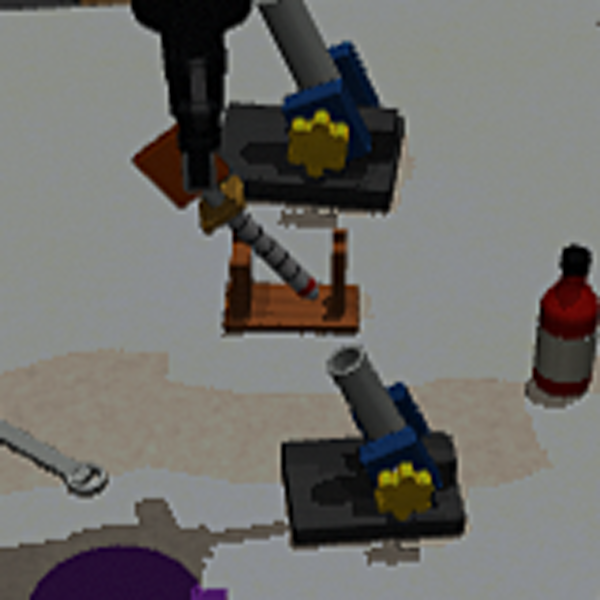

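The crop shows the tip at (316,297), about 50° down, and the mouth centre at (349,360). The pivot is still in place at 147 mm from the tip. Next: bring the tip to just above the mouth.

>>> {"op": "carry_out", "data": {
  "rows": [
    [[-0.006,0.0015,0.013,0],[-0.012,0.0015,0.026,0],[-0.018,0.0015,0.04,0],[-0.022,0.0015,0.05,0],[-0.022,0.0015,0.05,0],[-0.022,0.0015,0.05,0]]
  ]
}}

```text
clock: 15.9
position: [0.5224, -0.0034, 0.2492]
tool_rot: [-3.141, -0.001, 3.141]
force: [-0.8, 0.5, -1.0]
grip_width: 0.0112
finger_force: 38.8
```

Run:
```python
from h import *
np.set_printoptions(precision=4,suppress=True)
s=bot.observe(); print(s['position'],s['tool_rot'],s['clock'],s['force'])
p=bot.grab_frame('side'); rod_side(p,s['position'][1]); t=bot.grab_frame('top'); w=bot.grab_frame('wrist')
def up(q,a,b,c,d): return cv2.resize(q['pixels'][a:b,c:d,::-1],(390,390),interpolation=cv2.INTER_CUBIC)
x=np.hstack([up(p,180,260,280,360),up(t,190,270,265,345)]); cv2.imwrite('pics/mouth.png',x)
```

```text
[ 0.5224 -0.0034  0.2492] [-3.1413 -0.001   3.1408] 15.9 [-0.8466  0.5201 -1.0122]
gauge [(array([285.2, 188.1]), array([ 0.5058, -0.0034,  0.2669]), 0.56), (array([305.5, 215.8]), array([ 0.5572, -0.0034,  0.1738]), 0.18)]
gauge_stop [(array([297.3, 199.8]), array([ 0.536 , -0.0034,  0.228 ]), 0.89)]
gauge_tip [(array([324.5, 224.8]), array([ 0.6089, -0.0034,  0.1388]), 0.61)]
```

View pics/mouth.png

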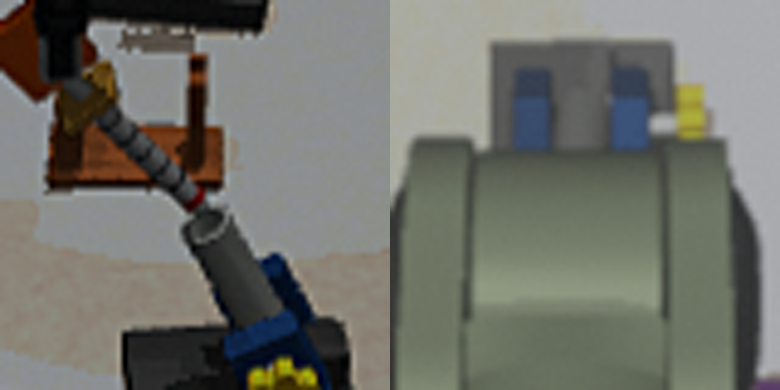

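Left panel: the tip at (198,208) sits just above the mouth at (207,226), lined up. Entering about 30 mm with force feedback.

>>> {"op": "carry_out", "data": {
  "rows": [
    [[-0.002,0,0.004,0],[-0.005,0,0.009,0],[-0.008,0,0.014,0],[-0.011,0,0.02,0],[-0.011,0,0.02,0]]
  ]
}}

```text
clock: 16.62
position: [0.5335, -0.0032, 0.2278]
tool_rot: [-3.141, -0.002, 3.141]
force: [-1.2, -0.3, -0.8]
grip_width: 0.0117
finger_force: 38.8
```

Run:
```python
from h import *
np.set_printoptions(precision=4,suppress=True)
s=bot.observe(); print(s['position'],s['clock'],s['force'],s['moment'])
p=bot.grab_frame('side'); rod_side(p,s['position'][1])
cv2.imwrite('pics/ins1.png',cv2.resize(p['pixels'][170:270,270:370,::-1],(500,500),interpolation=cv2.INTER_CUBIC))
```

```text
[ 0.5335 -0.0032  0.2278] 16.6167 [-1.2203 -0.2835 -0.8469] [ 0.0032  0.061  -0.0079]
gauge [(array([289.8, 197.3]), array([ 0.5168, -0.0032,  0.2372]), 0.91)]
gauge_stop [(array([299. , 206.4]), array([ 0.5402, -0.0032,  0.2062]), 0.77)]
gauge_tip [(array([325.5, 229.7]), array([ 0.6121, -0.0032,  0.1211]), 0.91)]
```

View pics/ins1.png

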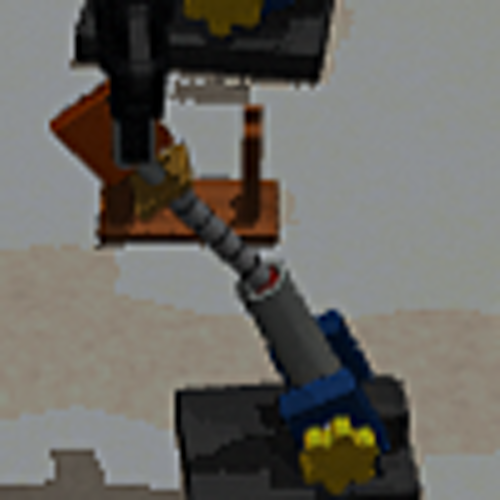

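The tip is inside the bore: the red band shows at (262,280) in the mouth. Computing the pivot path as it straightens and slides in.

Run:
```python
from h import *
M=np.array([.602,.138]);a=np.array([.4226,-.9063]);u=np.array([.9063,.4226])
def piv(s,psi,e=None):
    f=np.radians(65-psi);d=np.array([np.cos(f),-np.sin(f)]);z=np.array([np.sin(f),np.cos(f)])
    e=s*np.tan(np.radians(psi))/2 if e is None else e
    return M+s*1e-3*a+e*1e-3*u-.146*d+.017*z-[0,.019]
c=np.array([.5335,.2278])
for s,psi in ((18,15),(22,12),(26,10),(30,8),(34,6),(40,4),(48,3),(56,2),(65,1.5),(75,1),(85,.5),(95,0),(100,0),(102,0)):
    q=piv(s,psi); print(s,psi,np.round(q,4),'tool',np.round([-(q-c)[0]*1e3,-(q-c)[1]*1e3],1))
```

```text
18 15 [0.531  0.2265] tool [2.5 1.3]
22 12 [0.5391 0.2269] tool [-5.6  0.9]
26 10 [0.5452 0.2258] tool [-11.7   2. ]
30 8 [0.5513 0.2244] tool [-17.8   3.4]
34 6 [0.5574 0.2228] tool [-23.9   5. ]
40 4 [0.5643 0.2193] tool [-30.8   8.5]
48 3 [0.5699 0.2129] tool [-36.4  14.9]
56 2 [0.5754 0.2065] tool [-41.9  21.3]
65 1.5 [0.5803 0.1987] tool [-46.8  29.1]
75 1 [0.5856 0.19  ] tool [-52.1  37.8]
85 0.5 [0.5907 0.1812] tool [-57.2  46.6]
95 0 [0.5959 0.1724] tool [-62.4  55.4]
100 0 [0.598  0.1679] tool [-64.5  59.9]
102 0 [0.5988 0.1661] tool [-65.3  61.7]
```

>>> {"op": "carry_out", "data": {
  "rows": [
    [[-0.003,0,0.001,0],[-0.006,0,0.001,0],[-0.009,0,0.0015,0],[-0.012,0,0.002,0],[-0.015,0,0.003,0],[-0.018,0,0.0035,0],[-0.021,0,0.0045,0],[-0.024,0,0.005,0],[-0.024,0,0.005,0]]
  ]
}}

```text
clock: 17.57
position: [0.5581, -0.0033, 0.224]
tool_rot: [-3.141, 0.0, 3.141]
force: [-1.7, -0.2, -3.3]
grip_width: 0.0115
finger_force: 38.7
```

Run:
```python
from h import *
np.set_printoptions(precision=4,suppress=True)
s=bot.observe(); print(s['position'],s['clock'],s['force'],s['moment'],s['grip_width'])
p=bot.grab_frame('side'); rod_side(p,s['position'][1])
```

```text
[ 0.5581 -0.0033  0.224 ] 17.5667 [-1.6571 -0.1723 -3.3112] [ 0.0593  0.6473 -0.0575] 0.011522521401871573
gauge [(array([301.2, 196.6]), array([ 0.5462, -0.0033,  0.2373]), 0.76)]
gauge_stop [(array([306.1, 205.9]), array([ 0.5589, -0.0033,  0.2065]), 0.92), (array([331.7, 233.6]), array([ 0.6297, -0.0033,  0.1058]), 0.16)]
gauge_tip [(array([329.4, 234.9]), array([ 0.6234, -0.0033,  0.1016]), 0.63)]
```

Forces are low and the gauge is rotating with the tube. Continuing inward.

>>> {"op": "carry_out", "data": {
  "rows": [
    [[-0.004,0,0.002,0],[-0.007,0,0.0035,0],[-0.01,0,0.0065,0],[-0.0125,0,0.01,0],[-0.015,0,0.013,0],[-0.018,0,0.0165,0],[-0.018,0,0.0165,0]]
  ]
}}

```text
clock: 18.35
position: [0.5758, -0.0033, 0.2069]
tool_rot: [-3.141, -0.001, 3.141]
force: [-1.8, -0.1, -3.4]
grip_width: 0.0116
finger_force: 38.8
```

Run:
```python
from h import *
np.set_printoptions(precision=4,suppress=True)
s=bot.observe(); print(s['position'],s['clock'],s['force'],s['moment'],s['grip_width'])
p=bot.grab_frame('side'); rod_side(p,s['position'][1])
```

```text
[ 0.5758 -0.0033  0.2069] 18.35 [-1.827  -0.1388 -3.4323] [0.0101 0.619  0.0285] 0.011577587076607046
gauge [(array([307.2, 201. ]), array([ 0.5618, -0.0033,  0.2221]), 0.91)]
gauge_stop [(array([305.5, 214.9]), array([ 0.5572, -0.0033,  0.1768]), 0.74), (array([313.3, 213. ]), array([ 0.5781, -0.0033,  0.1815]), 0.61)]
gauge_tip []
```

>>> {"op": "carry_out", "data": {
  "rows": [
    [[-0.0025,0,0.004,0],[-0.005,0,0.008,0],[-0.0075,0,0.012,0],[-0.01,0,0.0165,0],[-0.013,0,0.021,0],[-0.0155,0,0.0255,0],[-0.0175,0,0.0295,0],[-0.019,0,0.033,0],[-0.019,0,0.033,0]]
  ]
}}

```text
clock: 19.3
position: [0.5945, -0.0034, 0.1736]
tool_rot: [-3.141, -0.001, 3.141]
force: [-3.4, 0.5, -5.6]
grip_width: 0.0115
finger_force: 38.6
```

Run:
```python
from h import *
np.set_printoptions(precision=4,suppress=True)
s=bot.observe(); print(s['position'],s['clock'],s['force'],s['moment'],s['grip_width'])
p=bot.grab_frame('side'); rod_side(p,s['position'][1])
```

```text
[ 0.5945 -0.0034  0.1736] 19.3 [-3.45    0.4643 -5.6399] [0.0555 0.8194 0.0022] 0.011483320226437164
gauge [(array([311.2, 211.4]), array([ 0.5724, -0.0034,  0.1873]), 0.86)]
gauge_stop [(array([320.6, 221.5]), array([ 0.5981, -0.0034,  0.1511]), 0.67), (array([324.5, 333.4]), array([ 0.6192, -0.0034, -0.3227]), 0.67)]
gauge_tip []
```

>>> {"op": "carry_out", "data": {
  "rows": [
    [[-0.0005,0,0.003,0],[-0.0015,0,0.006,0],[-0.0025,0,0.0085,0],[-0.003,0,0.0105,0],[-0.003,0,0.0105,0],[-0.003,0,0.0105,0]]
  ]
}}

```text
clock: 20.0
position: [0.5982, -0.0033, 0.1649]
tool_rot: [3.141, 0.002, 3.141]
force: [-3.4, 0.8, 5.3]
grip_width: 0.0117
finger_force: 40.0
```

Run:
```python
from h import *
np.set_printoptions(precision=4,suppress=True)
s=bot.observe(); print(s['position'],s['clock'],s['force'],s['moment'],s['grip_width'])
p=bot.grab_frame('side'); rod_side(p,s['position'][1])
```

```text
[ 0.5982 -0.0033  0.1649] 20.0 [-3.4052  0.8106  5.3069] [ 0.0057  0.6896 -0.0176] 0.011706140872541659
gauge [(array([312.4, 214.6]), array([ 0.5757, -0.0033,  0.1763]), 0.82)]
gauge_stop [(array([322.9, 225.5]), array([ 0.6046, -0.0033,  0.1366]), 0.62)]
gauge_tip []
```

The axial force reversed, so the collar is on the rim. A firmer push to be sure.

>>> {"op": "carry_out", "data": {
  "rows": [
    [[-0.0005,0,0.0015,0],[-0.001,0,0.003,0],[-0.0015,0,0.004,0],[-0.0015,0,0.004,0],[-0.0015,0,0.004,0]]
  ]
}}

```text
clock: 20.62
position: [0.6005, -0.0033, 0.1634]
tool_rot: [3.141, 0.004, 3.141]
force: [-15.8, 2.0, 45.2]
grip_width: 0.0117
finger_force: 45.9
```

Run:
```python
from h import *
np.set_printoptions(precision=4,suppress=True)
s=bot.observe(); print(s['position'],s['clock'],s['force'],s['moment'],s['grip_width'])
p=bot.grab_frame('side'); rod_side(p,s['position'][1])
```

```text
[ 0.6005 -0.0033  0.1634] 20.6167 [-15.8187   2.0057  45.2151] [ 0.2833  3.1899 -0.0093] 0.011748805594509472
gauge [(array([312.8, 213. ]), array([ 0.5767, -0.0033,  0.1816]), 0.81)]
gauge_stop [(array([322.9, 225.5]), array([ 0.6046, -0.0033,  0.1366]), 0.63), (array([319.5, 226.6]), array([ 0.5954, -0.0033,  0.1335]), 0.4)]
gauge_tip [(array([399.2, 302.5]), array([ 0.8559, -0.0033, -0.1994]), 0.47)]
```

Firm axial stop at about 47 N, with the stop point on the mouth. Drawing out along the tube axis.

>>> {"op": "carry_out", "data": {
  "rows": [
    [[0.001,0,-0.003,0],[0.002,0,-0.006,0],[0.006,0,-0.015,0],[0.011,0,-0.025,0],[0.016,0,-0.036,0],[0.021,0,-0.047,0],[0.026,0,-0.058,0],[0.032,0,-0.07,0],[0.038,0,-0.082,0],[0.044,0,-0.095,0],[0.05,0,-0.108,0],[0.056,0,-0.12,0]]
  ]
}}

```text
clock: 21.82
position: [0.5425, -0.0033, 0.2819]
tool_rot: [3.142, 0.0, 3.141]
force: [-0.6, -0.5, -0.2]
grip_width: 0.0119
finger_force: 39.0
```

>>> {"op": "carry_out", "data": {
  "rows": [
    [[0.003,0,-0.008,0],[0.006,0,-0.018,0],[0.006,0,-0.018,0],[0.006,0,-0.018,0]]
  ]
}}

```text
clock: 22.15
position: [0.5372, -0.0032, 0.2986]
tool_rot: [3.141, 0.001, 3.141]
force: [0.0, -0.1, -1.2]
grip_width: 0.0118
finger_force: 39.0
```

Run:
```python
from h import *
np.set_printoptions(precision=4,suppress=True)
s=bot.observe(); print(s['position'],s['clock'],s['force'],s['moment'],s['grip_width'])
p=bot.grab_frame('side'); rod_side(p,s['position'][1]); slope()
```

```text
[ 0.5372 -0.0032  0.2986] 22.15 [ 0.0457 -0.1134 -1.1988] [ 0.0262 -0.0012 -0.0243] 0.011809704517176327
gauge [(array([288.7, 169.7]), array([ 0.5159, -0.0032,  0.321 ]), 0.92)]
gauge_stop [(array([297.4, 187.3]), array([ 0.5368, -0.0032,  0.267 ]), 0.82)]
gauge_tip [(array([316. , 214.8]), array([ 0.5854, -0.0032,  0.1748]), 0.69), (array([298.4, 187.8]), array([ 0.5393, -0.0032,  0.2652]), 0.4)]
```

It is out: the tip is about 40 mm beyond the mouth. To level it, I dip the tip about 15 mm into the mouth and swing the handle back and down, using the near rim as a fulcrum.

>>> {"op": "carry_out", "data": {
  "rows": [
    [[-0.003,0,0.012,0],[-0.0065,0,0.03,0],[-0.01,0,0.041,0],[-0.0135,0,0.049,0],[-0.017,0,0.0565,0],[-0.01,0,0.0595,0],[-0.003,0,0.062,0],[0.004,0,0.065,0],[0.0105,0,0.068,0],[0.0105,0,0.068,0]]
  ]
}}

```text
clock: 23.58
position: [0.5256, -0.0033, 0.2304]
tool_rot: [3.141, -0.001, 3.141]
force: [-5.9, 0.3, 2.4]
grip_width: 0.0113
finger_force: 38.3
```

Run:
```python
from h import *
np.set_printoptions(precision=4,suppress=True)
s=bot.observe(); print(s['position'],s['clock'],s['force'],s['moment'],s['grip_width'])
p=bot.grab_frame('side'); rod_side(p,s['position'][1])
```

```text
[ 0.5256 -0.0033  0.2304] 23.5833 [-5.9441  0.3362  2.433 ] [ 0.0447  1.7284 -0.0101] 0.011256958902298402
gauge [(array([287.4, 196. ]), array([ 0.5107, -0.0033,  0.2419]), 0.59)]
gauge_stop [(array([293. , 204.1]), array([ 0.5246, -0.0033,  0.215 ]), 0.62)]
gauge_tip [(array([321. , 229.3]), array([ 0.5997, -0.0033,  0.1237]), 0.57)]
```

Tracking at about 50°, with slight axial compression, so I back off 5 mm along the rod and continue.

>>> {"op": "carry_out", "data": {
  "rows": [
    [[0.0035,0,-0.0035,0],[0.01,0,0.0005,0],[0.0165,0,0.005,0],[0.0225,0,0.01,0],[0.0285,0,0.0155,0],[0.034,0,0.021,0],[0.0395,0,0.027,0],[0.0435,0,0.0315,0],[0.047,0,0.0365,0],[0.0535,0,0.0465,0],[0.0535,0,0.0465,0]]
  ]
}}

```text
clock: 24.7
position: [0.4715, -0.0033, 0.1824]
tool_rot: [-3.141, -0.002, 3.141]
force: [0.1, -0.8, -1.7]
grip_width: 0.0119
finger_force: 37.7
```

Run:
```python
from h import *
np.set_printoptions(precision=4,suppress=True)
s=bot.observe(); print(s['position'],s['clock'],s['force'],s['moment'],s['grip_width'])
p=bot.grab_frame('side'); rod_side(p,s['position'][1])
```

```text
[ 0.4715 -0.0033  0.1824] 24.7 [ 0.1432 -0.8046 -1.7007] [ 0.0164  0.0579 -0.0094] 0.01193908268279214
gauge [(array([263.1, 210.8]), array([ 0.4461, -0.0033,  0.1992]), 0.67)]
gauge_stop [(array([272.9, 217.4]), array([ 0.4706, -0.0033,  0.1753]), 0.65)]
gauge_tip [(array([299.2, 244.7]), array([ 0.5394, -0.0033,  0.0733]), 0.92)]
```

It slipped out at about 52°. The tip can pivot more simply on the open bench beyond the clamp, with no slip-off limit, so I go there.

>>> {"op": "carry_out", "data": {
  "rows": [
    [[0,-0.03,-0.03,0],[0,-0.06,-0.055,0],[0,-0.09,-0.055,0],[-0.02,-0.12,-0.055,0],[-0.05,-0.127,-0.055,0],[-0.085,-0.127,-0.04,0],[-0.1165,-0.127,-0.01,0],[-0.1165,-0.127,0.025,0],[-0.1165,-0.127,0.05,0],[-0.1165,-0.127,0.056,0],[-0.1165,-0.127,0.056,0]]
  ]
}}

```text
clock: 25.82
position: [0.5888, -0.1304, 0.1268]
tool_rot: [3.142, -0.003, 3.141]
force: [-0.7, -0.2, 0.1]
grip_width: 0.0116
finger_force: 37.6
```

Run:
```python
from h import *
np.set_printoptions(precision=4,suppress=True)
s=bot.observe(); print(s['position'],s['clock'],s['force'],s['moment'],s['grip_width'])
p=bot.grab_frame('side'); rod_side(p,s['position'][1])
```

```text
[ 0.5888 -0.1304  0.1268] 25.8167 [-0.6542 -0.2013  0.1258] [-0.0189  0.0254 -0.0043] 0.011596068862340377
gauge [(array([316.7, 250.7]), array([ 0.5724, -0.1304,  0.1611]), 0.63)]
gauge_stop [(array([323.1, 264.8]), array([ 0.5895, -0.1304,  0.1112]), 0.82)]
gauge_tip [(array([348. , 289.4]), array([ 0.6589, -0.1304,  0.0134]), 0.67), (array([317.7, 228.1]), array([ 0.5739, -0.1304,  0.2337]), 0.19)]
```

>>> {"op": "carry_out", "data": {
  "rows": [
    [[0,0,0.008,0],[0.001,0,0.014,0],[0.006,0,0.017,0],[0.012,0,0.0205,0],[0.022,0,0.028,0],[0.032,0,0.0365,0],[0.0405,0,0.046,0],[0.049,0,0.0555,0],[0.0555,0,0.0665,0],[0.062,0,0.0775,0],[0.065,0,0.084,0],[0.065,0,0.084,0]]
  ]
}}

```text
clock: 27.02
position: [0.5227, -0.1304, 0.0429]
tool_rot: [3.141, -0.002, 3.14]
force: [-1.1, 0.4, -0.1]
grip_width: 0.012
finger_force: 33.2
```

Run:
```python
from h import *
np.set_printoptions(precision=4,suppress=True)
s=bot.observe(); print(s['position'],s['clock'],s['force'],s['moment'],s['grip_width'])
p=bot.grab_frame('side'); rod_side(p,s['position'][1])
```

```text
[ 0.5227 -0.1304  0.0429] 27.0167 [-1.1363  0.3533 -0.0825] [-0.0209  0.1287  0.0142] 0.011971491264975381
gauge [(array([286.6, 281.3]), array([ 0.4948, -0.1304,  0.0614]), 0.65)]
gauge_stop [(array([300.7, 285. ]), array([ 0.5315, -0.1304,  0.0438]), 0.96)]
gauge_tip [(array([326.4, 258.8]), array([ 0.5975, -0.1304,  0.1313]), 0.64), (array([342.1, 295.9]), array([ 0.644 , -0.1304, -0.0103]), 0.57)]
```

About 20° now. Final levelling: lower the rod onto the tube's top rim. Moving there first.

>>> {"op": "carry_out", "data": {
  "rows": [
    [[0,0,-0.03,0],[0,0,-0.07,0],[0.005,0,-0.11,0],[0.01,0,-0.15,0],[0.017,0.02,-0.18,0],[0.017,0.05,-0.185,0],[0.017,0.085,-0.185,0],[0.017,0.115,-0.18,0],[0.017,0.127,-0.17,0],[0.017,0.127,-0.16,0],[0.017,0.127,-0.16,0]]
  ]
}}

```text
clock: 28.13
position: [0.5068, -0.0031, 0.2024]
tool_rot: [-3.141, -0.002, -3.141]
force: [0.0, -0.8, -1.7]
grip_width: 0.0116
finger_force: 32.9
```

Run:
```python
from h import *
np.set_printoptions(precision=4,suppress=True)
s=bot.observe(); print(s['position'],s['clock'],s['force'],s['moment'],s['grip_width'])
p=bot.grab_frame('side'); rod_side(p,s['position'][1])
w=bot.grab_frame('wrist')
for k in ('gauge','gauge_stop','gauge_tip'): print(k,[(np.round(r['position'],1),at_z(w,r['position'],.2),round(r['conf'],2)) for r in bot.spot_point(w,k)[:1]])
```

```text
[ 0.5068 -0.0031  0.2024] 28.1333 [ 0.0456 -0.7682 -1.7345] [-0.0393  0.0473 -0.0334] 0.011571322587169376
gauge [(array([276.2, 202.7]), array([ 0.4812, -0.0031,  0.2226]), 0.81)]
gauge_stop [(array([292.1, 210.7]), array([ 0.5219, -0.0031,  0.1934]), 0.79), (array([307.3, 211.7]), array([ 0.5621, -0.0031,  0.1869]), 0.29)]
gauge_tip [(array([329.7, 218.8]), array([ 0.6226, -0.0031,  0.1581]), 0.63)]
gauge [(array([323.3, 300.1]), array([ 0.4958, -0.0032,  0.2   ]), 0.77)]
gauge_stop []
gauge_tip [(array([320.6, 475.7]), array([ 0.5827, -0.0043,  0.2   ]), 0.96)]
```

>>> {"op": "carry_out", "data": {
  "rows": [
    [[-0.008,0,0.003,0],[-0.015,0,0.008,0],[-0.015,0,0.014,0],[-0.015,0,0.02,0],[-0.0145,0,0.026,0],[-0.014,0,0.032,0],[-0.0135,0,0.038,0],[-0.013,0,0.044,0],[-0.0125,0,0.05,0],[-0.0125,0,0.05,0]]
  ]
}}

```text
clock: 29.37
position: [0.5197, -0.0033, 0.1527]
tool_rot: [-3.141, -0.001, 3.141]
force: [1.2, 0.9, 1.5]
grip_width: 0.0114
finger_force: 32.0
```

Run:
```python
from h import *
np.set_printoptions(precision=4,suppress=True)
s=bot.observe(); print(s['position'],s['clock'],s['force'],s['moment'],s['grip_width'])
p=bot.grab_frame('side'); rod_side(p,s['position'][1])
hsv=cv2.cvtColor(p['pixels'],cv2.COLOR_RGB2HSV)
m=cv2.inRange(hsv,(18,110,60),(32,255,255)); m[:,:270]=0;m[:,320:]=0;m[:190]=0;m[245:]=0
ys,xs=np.nonzero(m); print('brass',xs.mean(),ys.mean(),len(xs),at_y(p,(xs.mean(),ys.mean()),-.003))
m=((hsv[...,0]<6)|(hsv[...,0]>172))&(hsv[...,1]>120)&(hsv[...,2]>60); m[:,:300]=0;m[:,350:]=0;m[:195]=0;m[245:]=0
ys,xs=np.nonzero(m); print('red',xs.mean(),ys.mean(),len(xs),at_y(p,(xs.mean(),ys.mean()),-.003))
```

```text
[ 0.5197 -0.0033  0.1527] 29.3667 [1.2049 0.9238 1.4618] [ 0.01   -0.2025 -0.0154] 0.01136250663155467
gauge [(array([282.7, 219.8]), array([ 0.4963, -0.0033,  0.1652]), 0.95), (array([380.3, 231.1]), array([ 0.7662, -0.0033,  0.1031]), 0.22)]
gauge_stop [(array([299.4, 220.5]), array([ 0.5408, -0.0033,  0.1591]), 0.93)]
gauge_tip [(array([338.5, 223.8]), array([ 0.6473, -0.0033,  0.139 ]), 0.78), (array([305.6, 215. ]), array([ 0.5575, -0.0033,  0.1764]), 0.45)]
brass 300.0 217.0 8 [ 0.5426 -0.003   0.1706]
red 333.5 220.5 8 [ 0.6332 -0.003   0.1513]
```

About 10°; lower 16 mm more.

>>> {"op": "carry_out", "data": {
  "rows": [
    [[0,0,0.005,0],[0,0,0.01,0],[0,0,0.0145,0],[0,0,0.0165,0],[0,0,0.0165,0]]
  ]
}}

```text
clock: 29.98
position: [0.5197, -0.0033, 0.1367]
tool_rot: [-3.141, -0.001, 3.141]
force: [-1.1, 0.0, 0.9]
grip_width: 0.0114
finger_force: 31.5
```

>>> {"op": "carry_out", "data": {
  "rows": [
    [[0,0,-0.02,0],[0,0,-0.05,0],[0,0,-0.08,0],[0,0,-0.1,0],[0,0,-0.1,0],[0,0,-0.1,0]]
  ],
  "grip_force": 60
}}

```text
clock: 30.48
position: [0.5205, -0.0031, 0.238]
tool_rot: [3.141, 0.002, 3.141]
force: [-0.7, 0.5, -1.8]
grip_width: 0.0108
finger_force: 62.1
```

Run:
```python
from h import *
np.set_printoptions(precision=4,suppress=True)
s=bot.observe(); print(s['position'],s['clock'],s['force'],s['moment'],s['grip_width'],s['finger_force'])
p=bot.grab_frame('side'); rod_side(p,s['position'][1])
hsv=cv2.cvtColor(p['pixels'],cv2.COLOR_RGB2HSV)
m=((hsv[...,0]<6)|(hsv[...,0]>172))&(hsv[...,1]>120)&(hsv[...,2]>60); m[:,:300]=0;m[:,360:]=0;m[:160]=0;m[245:]=0
ys,xs=np.nonzero(m); print('red',xs.mean(),ys.mean(),len(xs),at_y(p,(xs.mean(),ys.mean()),-.003))
for c in ('side','top'):
    t=bot.grab_frame(c); print('pad',[(np.round(r['position'],1),np.round(at_z(t,r['position'],.008),4),round(r['conf'],2)) for r in bot.spot_point(t,'pad')[:3]])
```

```text
[ 0.5205 -0.0031  0.238 ] 30.4833 [-0.7231  0.4558 -1.8483] [-0.0092  0.0626  0.0019] 0.010828990854970915 62.105082431808114
gauge [(array([280.2, 191.9]), array([ 0.4927, -0.0031,  0.2559]), 0.8), (array([238.8, 270. ]), array([ 0.3652, -0.0031, -0.0074]), 0.73)]
gauge_stop [(array([299.2, 192.4]), array([ 0.5412, -0.0031,  0.2508]), 0.85), (array([345.4, 189.9]), array([ 0.6608, -0.0031,  0.2499]), 0.54)]
gauge_tip [(array([342.8, 190.5]), array([ 0.6541, -0.0031,  0.2485]), 0.66)]
red 335.5 188.5 8 [ 0.6348 -0.003   0.2561]
pad [(array([322.8, 334.1]), array([ 0.5731, -0.2695,  0.008 ]), 0.82), (array([260.6, 292.1]), array([ 0.4247, -0.111 ,  0.008 ]), 0.66), (array([333.1, 418.8]), array([ 0.5662, -0.4979,  0.008 ]), 0.58)]
pad [(array([340.9, 300.5]), array([ 0.421 , -0.0979,  0.008 ]), 0.91), (array([403.5, 240.9]), array([ 0.5757, -0.2659,  0.008 ]), 0.83), (array([489.2, 244.9]), array([ 0.5624, -0.4928,  0.008 ]), 0.76)]
```

Level within about 3°. Moving so the tip is 10 cm above the white pad, at about (0.575, -0.268).

>>> {"op": "carry_out", "data": {
  "rows": [
    [[0.01,-0.025,0,0],[0.02,-0.055,0,0],[0.03,-0.085,0,0],[0.04,-0.115,0.005,0],[0.05,-0.145,0.015,0],[0.06,-0.175,0.03,0],[0.07,-0.2,0.05,0],[0.077,-0.225,0.075,0],[0.077,-0.245,0.1,0],[0.077,-0.257,0.12,0],[0.077,-0.263,0.135,0],[0.077,-0.265,0.141,0]]
  ]
}}

```text
clock: 31.88
position: [0.4417, -0.2691, 0.0941]
tool_rot: [3.141, -0.003, 3.139]
force: [-1.2, 0.1, -1.4]
grip_width: 0.0108
finger_force: 62.2
```

>>> {"op": "carry_out", "data": {
  "rows": [
    [[0,0,0,0],[0,0,0,0],[0,0,0,0],[0,0,0,0],[0,0,0,0],[0,0,0,0]]
  ]
}}

```text
clock: 32.38
position: [0.4433, -0.268, 0.0969]
tool_rot: [-3.141, 0.001, -3.142]
force: [0.0, 0.8, -0.7]
grip_width: 0.0108
finger_force: 62.2
```

Run:
```python
from h import *
np.set_printoptions(precision=4,suppress=True)
s=bot.observe(); print(s['position'],s['tool_rot'],s['clock'],s['force'],abs(s['qd']).max(),s['grip_width'],s['finger_force'])
P=slope(); rod_side(P[0],s['position'][1])
for p in P: print('pad',[np.round(at_z(p,r['position'],.008),4) for r in bot.spot_point(p,'pad')[:3]], 'tip',[(np.round(at_z(p,r['position'],.108),4),round(r['conf'],2)) for r in bot.spot_point(p,'gauge_tip')[:2]])
```

```text
[ 0.4433 -0.268   0.0969] [-3.1414  0.0009 -3.1415] 32.3833 [ 0.0231  0.8343 -0.6694] 0.005786841436879855 0.010830268362108453 62.18936079181731
gauge_stop [ 0.4712 -0.2675  0.1058] [0.002 0.92  0.54 ]
gauge_tip [ 0.5762 -0.2661  0.1092] [0.001 0.57  0.76 ]
gauge [(array([259.1, 313.1]), array([ 0.4215, -0.268 ,  0.1022]), 0.74)]
gauge_stop [(array([279.3, 310.3]), array([ 0.4689, -0.268 ,  0.1065]), 0.92)]
gauge_tip [(array([324.2, 305.4]), array([ 0.5745, -0.268 ,  0.1114]), 0.57)]
pad [array([ 0.4177, -0.1217,  0.008 ]), array([ 0.5693, -0.2618,  0.008 ]), array([ 0.5604, -0.4947,  0.008 ])] tip [(array([ 0.575, -0.265,  0.108]), 0.57)]
pad [array([ 0.5649, -0.4889,  0.008 ]), array([ 0.5815, -0.2658,  0.008 ]), array([ 0.4264, -0.1003,  0.008 ])] tip [(array([ 0.5778, -0.2664,  0.108 ]), 0.76)]
```

Tip at (0.576, -0.266, 0.109): over the pad centre, level within about 3°, and still. Handing in.

```bash
python3 -c "
from workcell import bot
print(bot.job_done())"
```

```text
the job is handed in; nothing more can be done
None
```

I've handed the job in, with no verdict returned: the rod went down the tube until the collar stopped on the rim and was drawn fully out, and the gauge is now held still, level within about 3°, its tip about 10 cm above the white pad's centre.

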